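Put the wrench sockets back on their tray in order of size

ROBOT

A 6-joint arm with a two-finger parallel gripper is mounted at the origin on the work surface. World frame = base frame: x ahead of the robot, y to its left, z up, the work surface at z = 0. Lengths are in m, angles in rad, forces in N, time in s.
With the tool pointing down it reaches from about 0.35 to 0.775 m from the base axis. Payload 7.3 kg.
Tool frame: the origin (TCP) lies midway between the tips of the shut fingers; the grasp point (between the pads) lies 19 mm behind it; z points along the fingers, y is the line along which they close (so a half turn about z gives the same grasp; the last joint's range is limited). The gripper opens to 92 mm and grips with 3 to 60 N. Pads are 19 mm wide; open, the fingers measure 130 mm over their backs; the gripper's body (75 mm by 190 mm) begins 47 mm behind the grasp point.
Start: joints at [-1.324, 0.342, 1.524, -0, 1.275, -0.146], TCP at [0.201, -0.485, 0.194] pointing down, gripper open.
Joint ranges: [-2.53, 2.53], [-0.77, 2.02], [0.04, 2.7], [-1, 4.14], [0.28, 2.66], [-3.11, 3.11]. Speed limits (rad/s): [2.57, 2.57, 3.14, 3.14, 3.14, 3.14].

INTERFACE

Orientations are given as [roll, pitch, yaw] about the fixed x, y, z axes, in that order (R = Rz(yaw) Ry(pitch) Rx(roll)).
In Python, from cell import monitor, vision, workorder gives the robot as it stands.
- The arm moves only by the tool move_arm, never from a script. Its argument "rows" is a list of rows, each a list of 5 numbers: the shift along the world's x, y, z in mm, then the turn about the world's z in rad, then the closure, from -1 (fully open) to 1 (shut). A call has 1 to 12 rows; each row shifts and turns the commanded pose from where the row before left it; what a row does not reach is not made up. A row lasts 1/10 s, in which the tool goes at most 50 mm and 8.59 degrees, less where a joint would pass 70% of its speed; a pose out of reach is approached as far as the arm can. A call is refused whole if a number of a shift passes 50 or a number of a turn 0.15, either way. A call with a gripper value outside its range is refused whole. The fingers move at their own pace and stop on an object; "newtons" is the grip in N (left out, the last holds). Time passes only in rows, so rows that do not move let the fingers close. It gives the time, the measured TCP pose, the force, the opening and the grip force at its end, in the units of the state.
- monitor.observe(): the state, without advancing time (a new reading comes with each control period).
- vision.read_camera(name): name is "scene" or "top"; returns the picture (480x640x3 uint8, red, green, blue); there is no depth.
- vision.get_calibration(name): a dict with "K" (3x3 intrinsics, pixels), "T" (4x4, takes a point from camera to world coordinates). Camera axes: x right, y up, looking along -z (the intrinsics and any distortion apply to the point x, -y, -z); pixel columns grow to the right and rows downward; lengths in m; the calibration is good to about 2 mm. A picture is of the moment at which its call begins. get_calibration takes no time and is no camera call.
- workorder.hand_in(): hands the job in; it is judged then, once.
The state is a dict: "time": time; "qpos": joint angles; "qvel": joint speeds; "joint_efforts": joint torques, N m; "tool_pos": TCP position; "tool_rot": TCP orientation; "contact_force": force on the tool from outside, world axes, zero at the start; "torque": the same for the moment, N m; "opening": finger opening in m; "grip_force": force on a finger pad.
Only numpy, scipy, OpenCV 4.12 (cv2) and the standard library are available. Lean on these libraries where they do the work, as an engineer would, in place of code of your own. Each camera call takes 0.05 s, during which the arm holds its last target. There are 200 camera calls.

TASK

Put the four loose wrench sockets back on the long socket tray in order of size: the widest on the seat disc next to the tray's handle, then each next smaller one on the next seat, so that the smallest ends farthest from the handle. Stand each one upright, in the middle of its own seat, let go of it, and do not knock any socket over on the way.

Things in the scene. Friction and masses are not known exactly. Their poses are not given: they have to be found in the camera images.
- socket_50_mid (a point): loose wrench socket, the widest and tallest of four: an upright round steel cylinder 50 mm across and 58 mm high, its hexagonal opening facing up; the point is its centre, half-way up (29 mm above its underside); z is its axis, up. Starts standing on the bench (z = 0) beside the tray
- socket_42_mid (a point): loose wrench socket, the second widest of four: an upright round steel cylinder 42 mm across and 52 mm high, its hexagonal opening facing up; the point is its centre, half-way up (26 mm above its underside); z is its axis, up. Starts standing on the bench (z = 0) beside the tray
- socket_34_mid (a point): loose wrench socket, the third widest of four: an upright round steel cylinder 34 mm across and 46 mm high, its hexagonal opening facing up; the point is its centre, half-way up (23 mm above its underside); z is its axis, up. Starts standing on the bench (z = 0) beside the tray
- socket_26_mid (a point): loose wrench socket, the smallest of four: an upright round steel cylinder 26 mm across and 40 mm high, its hexagonal opening facing up; the point is its centre, half-way up (20 mm above its underside); z is its axis, up. Starts standing on the bench (z = 0) beside the tray
- tray: socket tray, fixed to the bench: flat black slab 330 mm long, 84 mm wide, 6 mm thick, with a flat black handle loop (12 mm high, sticking out 40 mm) at one end; origin at the centre of the slab's underside, x along its length towards the handle end, z up. It may lie at any angle
- seat_1: seat 1 counted from the handle end (next to the handle): flat light-metal disc 60 mm across and 3 mm thick, fixed on the tray; origin at the centre of its underside, so its top is 3 mm above that and 9 mm above the bench. The four seats stand in one row, 78 mm apart
- seat_2: seat 2 counted from the handle end: flat light-metal disc 60 mm across and 3 mm thick, fixed on the tray; origin at the centre of its underside, so its top is 3 mm above that and 9 mm above the bench. The four seats stand in one row, 78 mm apart
- seat_3: seat 3 counted from the handle end: flat light-metal disc 60 mm across and 3 mm thick, fixed on the tray; origin at the centre of its underside, so its top is 3 mm above that and 9 mm above the bench. The four seats stand in one row, 78 mm apart
- seat_4: seat 4 counted from the handle end (farthest from the handle): flat light-metal disc 60 mm across and 3 mm thick, fixed on the tray; origin at the centre of its underside, so its top is 3 mm above that and 9 mm above the bench. The four seats stand in one row, 78 mm apart

How it is judged:
At the end, for the whole second after the job is handed in: Each socket stands upright (within 0.1 rad) and still on its own seat, widest on seat 1 by the handle down to the smallest on seat 4, its axis within 12 mm of the seat's centre and its underside on the seat (within 4 mm) (horizontal distance between socket_50_mid and seat_1 below 0.012 m and z of socket_50_mid in the frame of seat_1 between 0.028 and 0.036 m and angle between each of socket_50_mid, socket_42_mid, socket_34_mid, socket_26_mid's own z axis and vertical below 0.1 rad and linear speed of each of socket_50, socket_42, socket_34, socket_26 below 0.02 m/s and horizontal distance between socket_42_mid and seat_2 below 0.012 m and z of socket_42_mid in the frame of seat_2 between 0.025 and 0.033 m and horizontal distance between socket_34_mid and seat_3 below 0.012 m and z of socket_34_mid in the frame of seat_3 between 0.022 and 0.03 m and horizontal distance between socket_26_mid and seat_4 below 0.012 m and z of socket_26_mid in the frame of seat_4 between 0.019 and 0.027 m); the robot touches nothing.
It fails at once if a socket is knocked over (tilted more than 1 rad) (angle between any of socket_50_mid, socket_42_mid, socket_34_mid, socket_26_mid's own z axis and vertical above 1 rad).
It also fails if it takes over 106 s, if anything falls off the work surface, if the arm or the gripper's body presses on something with over 40 N, if the wrist force passes 120 N, or if a joint passes its speed limit or range.

## Working session

There is one attempt and no reset: what is moved stays moved. The work goes in short steps, Python scripts to look and compute and a tool call to move; the robot and the scene stay as the last step left them, time stands still between calls to the robot, and variables do not carry over. Pictures are saved under pics/ and viewed, at most 14 in all, crops included, and the job is handed in when it is done.

Besides the shell and the picture viewer there is one more tool, called in YAML: its name, and indented under it one key for each argument. move_arm: Moves the arm, as the interface text tells. Its arguments: {"type":"object","properties":{"rows":{"type":"array","items":{"type":"array","items":{"type":"number"}}},"newtons":{"type":"number"}},"required":["rows"]}

```bash
mkdir -p pics
python3 - <<'E'
from cell import monitor, vision
import cv2
for n in("top","scene"):
    im=vision.read_camera(n); cv2.imwrite(f"pics/{n}0.png",im[:,:,::-1])
    c=vision.get_calibration(n); print(n,c)
s=monitor.observe(); print(s)
E
```

```text
top {'K': array([[487.79959261,   0.        , 323.61460269],
       [  0.        , 487.79959261, 240.50112331],
       [  0.        ,   0.        ,   1.        ]]), 'T': array([[-0.14282432,  0.96820717, -0.20536817,  0.39043121],
       [-0.9897398 , -0.1405624 ,  0.02563877,  0.00624653],
       [-0.0040434 ,  0.20692289,  0.9783489 ,  0.91901408],
       [ 0.        ,  0.        ,  0.        ,  1.        ]])}
scene {'K': array([[450.57944714,   0.        , 324.85101951],
       [  0.        , 450.57944714, 249.38525148],
       [  0.        ,   0.        ,   1.        ]]), 'T': array([[ 0.15549608, -0.8416468 ,  0.51715726,  0.99333779],
       [ 0.98773941,  0.12513091, -0.09334411, -0.05730157],
       [ 0.01385041,  0.52533125,  0.85078508,  0.76775073],
       [ 0.        ,  0.        ,  0.        ,  1.        ]])}
{'time': 0.1, 'qpos': array([-1.32400011e+00,  3.42622144e-01,  1.52491394e+00,  1.95796748e-05,
        1.27542807e+00, -1.46037508e-01]), 'qvel': array([ 1.92298791e-04, -9.54439779e-04, -2.27903832e-03,  1.16639715e-03,
        9.05159525e-05, -8.80188881e-04]), 'joint_efforts': array([ 1.35800747e-03, -4.32005131e+01, -2.44694227e+01,  7.19212834e-02,
        5.25828637e-02, -5.97526491e-05]), 'tool_pos': array([ 0.20088091, -0.48460251,  0.19373318]), 'tool_rot': array([-3.14023848e+00, -2.18104099e-04,  3.92827861e-01]), 'contact_force': array([-0.61419193,  0.75060958, -0.95418469]), 'torque': array([ 0.00019821, -0.00139714, -0.02464728]), 'grip_force': 0.0, 'opening': 0.09192194339377514}
```

View pics/top0.png

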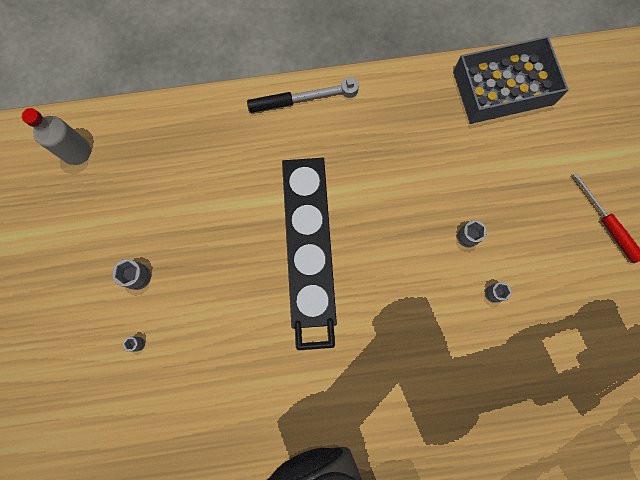

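View pics/scene0.png

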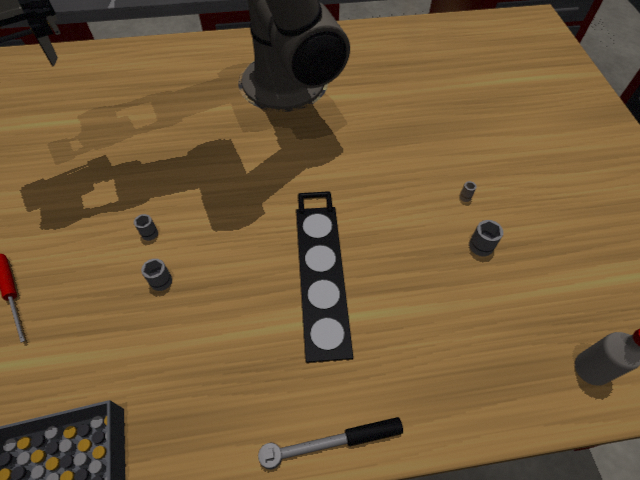

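The top view shows seats at about (312,300), (309,259), (307,219) and (304,181), with the handle at (315,335). The sockets are 50 at (130,272), 42 at (472,234), 34 at (498,292) and 26 at (133,344). The scene view has the same four at (486,238), (157,275), (147,227) and (468,191).

```bash
cat > h.py <<'E'
import numpy as np, cv2
from cell import monitor, vision
def ray(n,px,z):
    c=vision.get_calibration(n);K,T=c["K"],c["T"]
    d=np.linalg.inv(K)@[px[0],px[1],1]; d=T[:3,:3]@[d[0],-d[1],-d[2]]
    o=T[:3,3]; return (o+d*(z-o[2])/d[2])[:2]
def proj(n,p):
    c=vision.get_calibration(n);K,T=c["K"],c["T"]
    q=T[:3,:3].T@(np.array(p)-T[:3,3]); u=K@[q[0],-q[1],-q[2]]; return u[:2]/u[2]
def blob(im,px,r,seat=False):
    x,y=map(int,px); x0,y0=max(x-r,0),max(y-r,0); c=im[y0:y+r,x0:x+r]
    hsv=cv2.cvtColor(c,cv2.COLOR_RGB2HSV)
    m=((hsv[...,2]>130)&(hsv[...,1]<40)) if seat else (hsv[...,1]<80)
    k,l,st,ce=cv2.connectedComponentsWithStats(m.astype(np.uint8))
    i=1+np.argmax(st[1:,4]); pts=np.argwhere(l==i)[:,::-1].astype(np.float32)
    h=cv2.convexHull(pts); M=cv2.moments(h)
    return np.array([M['m10']/M['m00']+x0,M['m01']/M['m00']+y0]),st[i,4]
E
python3 - <<'E'
from h import *
ims={n:cv2.imread(f"pics/{n}0.png")[:,:,::-1].copy() for n in("top","scene")}
S={50:((130,272),(486,238)),42:((472,234),(157,275)),34:((498,292),(147,227)),26:((133,344),(468,191))}
H={50:.029,42:.026,34:.023,26:.020}
for k,v in S.items():
    for n,p in zip(("top","scene"),v):
        c,a=blob(ims[n],p,28); print(k,n,c.round(1),a,ray(n,c,H[k]).round(4))
P=[((312,300),(317,225)),((309,259),(320,258)),((307,219),(323,294)),((304,181),(327,333))]
for i,v in enumerate(P):
    for n,p in zip(("top","scene"),v):
        c,a=blob(ims[n],p,24,True); print(i+1,n,c.round(1),a,ray(n,c,.009).round(4))
E
```

```text
50 top [130.9 274.1] 912 [0.5657 0.343 ]
50 scene [485.7 237.4] 858 [0.5634 0.3417]
42 top [471.6 233.3] 587 [ 0.5517 -0.2937]
42 scene [156.4 274.1] 688 [ 0.5498 -0.2944]
34 top [497.9 292. ] 422 [ 0.437  -0.3198]
34 scene [145.6 226.7] 427 [ 0.4358 -0.3206]
26 top [133.3 343.7] 270 [0.4401 0.3501]
26 scene [468.5 190. ] 169 [0.4367 0.3515]
1 top [311.8 300.4] 792 [0.472  0.0203]
1 scene [316.9 225.2] 503 [0.4723 0.0188]
2 top [309.1 259.1] 752 [0.5497 0.0147]
2 scene [319.9 258. ] 580 [0.5502 0.0134]
3 top [306.5 219.4] 711 [0.6273 0.009 ]
3 scene [323.3 293.7] 665 [0.6277 0.008 ]
4 top [304.  180.9] 678 [0.7051 0.0033]
4 scene [326.9 333.3] 780 [0.7055 0.0022]
```

move_arm:
  rows:
    - [29.5,20.6,-5.5,-0.058,-1]
    - [29.5,20.6,-5.5,-0.058,-1]
    - [29.5,20.6,-5.5,-0.058,-1]
    - [29.5,20.6,-5.5,-0.058,-1]
    - [29.5,20.6,-5.5,-0.058,-1]
    - [29.5,20.6,-5.5,-0.058,-1]
    - [29.5,20.6,-5.5,-0.058,-1]
    - [29.5,20.6,-5.5,-0.058,-1]
    - [0,0,0,0,-1]
    - [0,0,0,0,-1]
    - [0,0,0,0,-1]
  newtons: 25

```text
time: 1.2
tool_pos: [0.4363, -0.3207, 0.1502]
tool_rot: [3.142, 0.001, -0.071]
contact_force: [-1.2, -0.4, 0.1]
opening: 0.0921
grip_force: 0.0
```

move_arm:
  rows:
    - [0,0,-30,0,-1]
    - [0,0,-30,0,-1]
    - [0,0,-30,0,-1]
    - [0,0,-30,0,-1]
    - [0,0,-12,0,-1]
    - [0,0,-8,0,-1]
    - [0,0,0,0,-1]
    - [0,0,0,0,-1]
    - [0,0,0,0,0.0]
    - [0,0,0,0,0.2]
    - [0,0,0,0,0.3]
    - [0,0,0,0,0.4]

```text
time: 2.4
tool_pos: [0.4371, -0.3203, 0.0107]
tool_rot: [3.141, -0.0, -0.071]
contact_force: [0.6, -0.4, 0.1]
opening: 0.0641
grip_force: 0.0
```

move_arm:
  rows:
    - [0,0,0,0,1]
    - [0,0,0,0,1]
    - [0,0,0,0,1]
    - [0,0,0,0,1]
    - [0,0,0,0,1]
    - [0,0,0,0,1]

```text
time: 3.0
tool_pos: [0.4369, -0.32, 0.0103]
tool_rot: [-3.141, 0.0, -0.071]
contact_force: [0.7, 1.0, 0.4]
opening: 0.0323
grip_force: 25.0
```

move_arm:
  rows:
    - [0,0,15,0,1]
    - [0,0,25,0,1]
    - [0,0,35,0,1]
    - [0,0,35,0,1]
    - [0,0,0,0,1]

```text
time: 3.5
tool_pos: [0.4391, -0.3224, 0.1249]
tool_rot: [3.136, -0.007, -0.071]
contact_force: [0.5, 0.5, -1.3]
opening: 0.0321
grip_force: 25.0
```

move_arm:
  rows:
    - [19,32.8,0,0,1]
    - [19,32.8,0,0,1]
    - [19,32.8,0,0,1]
    - [19,32.8,0,0,1]
    - [19,32.8,0,0,1]
    - [19,32.8,0,0,1]
    - [19,32.8,0,0,1]
    - [19,32.8,0,0,1]
    - [19,32.8,0,0,1]
    - [19,32.8,0,0,1]
    - [0,0,0,0,1]
    - [0,0,0,0,1]

```text
time: 4.7
tool_pos: [0.6263, 0.0084, 0.1187]
tool_rot: [3.141, 0.003, -0.069]
contact_force: [0.1, -0.6, -2.2]
opening: 0.0323
grip_force: 25.0
```

Run:
```python
from h import *
s=monitor.observe(); print(s['tool_pos'],s['tool_rot'],s['opening'])
im=vision.read_camera("scene"); u=proj("scene",(s['tool_pos'][0],s['tool_pos'][1],.12)); print(u)
x,y=map(int,u); cv2.imwrite("pics/a.png",cv2.resize(im[max(0,y-100):y+100,x-130:x+130,::-1],None,fx=3,fy=3))
```

```text
[0.62627875 0.00843885 0.11870061] [ 3.14110179e+00  2.62649319e-03 -6.93268905e-02] 0.032320750591146113
[324.17945538 263.33186581]
```

View pics/a.png

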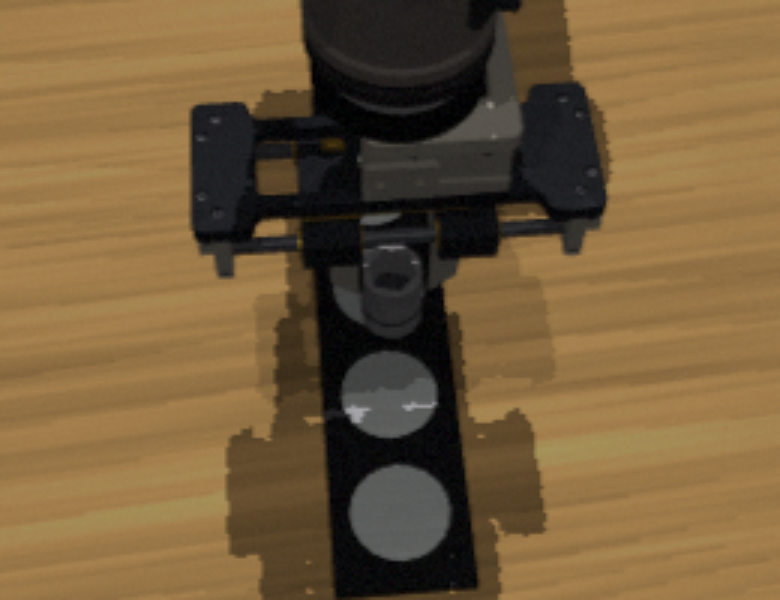

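Socket 34 is held upright, centred at about (391,290) in the crop, above seat 3. Lowering it now.

move_arm:
  rows:
    - [0.5,0,-25,0,1]
    - [0,0,-30,0,1]
    - [0,0,-25,0,1]
    - [0,0,-12,0,1]
    - [0,0,-5,0,1]
    - [0,0,-3,0,1]
    - [0,0,0,0,1]
    - [0,0,0,0,1]
    - [0,0,0,0,1]

```text
time: 5.65
tool_pos: [0.6281, 0.0077, 0.0213]
tool_rot: [3.141, -0.002, -0.071]
contact_force: [0.3, -0.2, -2.2]
opening: 0.0321
grip_force: 25.0
```

move_arm:
  rows:
    - [0,0,0,0,0.1]
    - [0,0,0,0,0]
    - [0,0,0,0,-0.3]
    - [0,0,0,0,-1]
    - [0,0,0,0,-1]
    - [0,0,0,0,-1]
    - [0,0,0,0,-1]

```text
time: 6.35
tool_pos: [0.6275, 0.0078, 0.0203]
tool_rot: [3.141, 0.0, -0.071]
contact_force: [0.1, -0.4, -0.8]
opening: 0.0816
grip_force: 0.0
```

move_arm:
  rows:
    - [0,0,20,0,-1]
    - [0,0,40,0,-1]
    - [0,0,40,0,-1]
    - [0,0,30,0,-1]
    - [0,0,0,0,-1]

```text
time: 6.85
tool_pos: [0.6303, 0.0075, 0.1558]
tool_rot: [3.141, -0.01, -0.071]
contact_force: [0.3, -0.5, -0.1]
opening: 0.0916
grip_force: 0.0
```

move_arm:
  rows:
    - [-7.7,-30.2,0,0,-1]
    - [-7.7,-30.2,0,0,-1]
    - [-7.7,-30.2,0,0,-1]
    - [-7.7,-30.2,0,0,-1]
    - [-7.7,-30.2,0,0,-1]
    - [-7.7,-30.2,0,0,-1]
    - [-7.7,-30.2,0,0,-1]
    - [-7.7,-30.2,0,0,-1]
    - [-7.7,-30.2,0,0,-1]
    - [-7.7,-30.2,0,0,-1]
    - [0,0,0,0,-1]
    - [0,0,0,0,-1]

```text
time: 8.05
tool_pos: [0.5498, -0.2944, 0.1493]
tool_rot: [-3.14, 0.001, -0.073]
contact_force: [-0.3, -0.7, 0.6]
opening: 0.092
grip_force: 0.0
```

Run:
```python
from h import *
im=vision.read_camera("scene"); s=monitor.observe(); print(s['tool_pos'])
x,y=324,276; cv2.imwrite("pics/b.png",cv2.resize(im[y-75:y+75,x-100:x+100,::-1],None,fx=4,fy=4))
for nm,x,y in ((34,*proj("scene",(.6275,.008,.032))),(42,156,274),(34,145,227)):
    print(nm,x,y,blob(im,(x,y),28))
```

```text
[ 0.55019915 -0.29360119  0.14951131]
34 323.4377818510259 288.0293625354794 (array([322.60303733, 287.89875554]), np.int32(2416))
42 156 274 (array([156.61365341, 274.21530383]), np.int32(689))
34 145 227 (array([147.30748101, 211.55534012]), np.int32(584))
```

View pics/b.png

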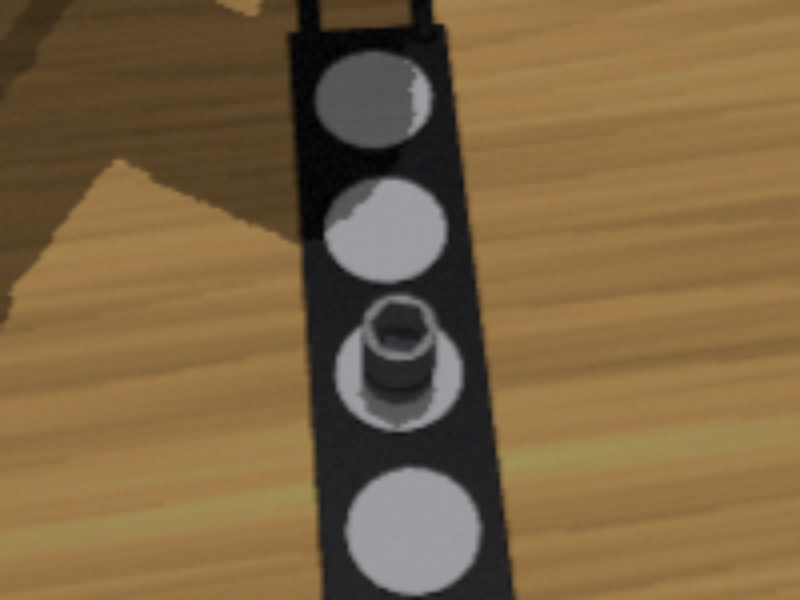

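Socket 34 stands upright on seat 3, with its rim at about (399,327) in the crop. Next I pick up 42.

move_arm:
  rows:
    - [0.5,0,-30,0,-1]
    - [0,0,-30,0,-1]
    - [0,0,-30,0,-1]
    - [0,0,-28,0,-1]
    - [0,0,-12,0,-1]
    - [0,0,-8,0,-1]
    - [0,0,0,0,-1]
    - [0,0,0,0,-1]
    - [0,0,0,0,-0.3]
    - [0,0,0,0,-0.1]
    - [0,0,0,0,0.0]
    - [0,0,0,0,0.1]

```text
time: 9.3
tool_pos: [0.5511, -0.2944, 0.0127]
tool_rot: [3.141, -0.0, -0.071]
contact_force: [0.4, 0.1, 0.0]
opening: 0.0645
grip_force: 0.0
```

move_arm:
  rows:
    - [0,0,0,0,1]
    - [0,0,0,0,1]
    - [0,0,0,0,1]
    - [0,0,0,0,1]
    - [0,0,0,0,1]
    - [0,0,0,0,1]

```text
time: 9.9
tool_pos: [0.551, -0.294, 0.0123]
tool_rot: [-3.141, 0.0, -0.071]
contact_force: [-0.7, 1.8, 0.9]
opening: 0.0408
grip_force: 25.0
```

move_arm:
  rows:
    - [0,0,15,0,1]
    - [0,0,25,0,1]
    - [0,0,35,0,1]
    - [0,0,35,0,1]
    - [0,0,0,0,1]
    - [0,0,0,0,1]

```text
time: 10.5
tool_pos: [0.5508, -0.2944, 0.1222]
tool_rot: [3.141, -0.0, -0.071]
contact_force: [-0.4, 0.7, -2.9]
opening: 0.041
grip_force: 25.0
```

Run:
```python
from h import *
print("34 top centre", ray("scene",(323.75,282.75),.055))
```

```text
34 top centre [0.62866703 0.00811977]
```

move_arm:
  rows:
    - [0,30.8,0,0,1]
    - [0,30.8,0,0,1]
    - [0,30.8,0,0,1]
    - [0,30.8,0,0,1]
    - [0,30.8,0,0,1]
    - [0,30.8,0,0,1]
    - [0,30.8,0,0,1]
    - [0,30.8,0,0,1]
    - [0,30.8,0,0,1]
    - [-1,30.8,0,0,1]
    - [0,0,0,0,1]
    - [0,0,0,0,1]

```text
time: 11.7
tool_pos: [0.5488, 0.0142, 0.1205]
tool_rot: [3.141, 0.003, -0.07]
contact_force: [-0.8, -0.1, -2.5]
opening: 0.0411
grip_force: 25.0
```

move_arm:
  rows:
    - [0,0,-25,0,1]
    - [0,0,-30,0,1]
    - [0,0,-25,0,1]
    - [0,0,-12,0,1]
    - [0,0,-5,0,1]
    - [0,0,-3,0,1]
    - [0,0,0,0,1]
    - [0,0,0,0,1]
    - [0,0,0,0,1]

```text
time: 12.6
tool_pos: [0.5506, 0.0137, 0.0232]
tool_rot: [3.141, -0.002, -0.071]
contact_force: [-0.6, -0.3, -3.0]
opening: 0.0412
grip_force: 25.0
```

move_arm:
  rows:
    - [0,0,0,0,0]
    - [0,0,0,0,-0.1]
    - [0,0,0,0,-0.4]
    - [0,0,0,0,-1]
    - [0,0,0,0,-1]
    - [0,0,0,0,-1]
    - [0,0,20,0,-1]
    - [0,0,40,0,-1]
    - [0,0,40,0,-1]
    - [0,0,28,0,-1]
    - [0,0,0,0,-1]

```text
time: 13.7
tool_pos: [0.5526, 0.0135, 0.1548]
tool_rot: [3.141, -0.009, -0.071]
contact_force: [1.1, 0.3, 0.5]
opening: 0.0917
grip_force: 0.0
```

move_arm:
  rows:
    - [-11.2,33.7,0,0,-1]
    - [-11.2,33.7,0,0,-1]
    - [-11.2,33.7,0,0,-1]
    - [-11.2,33.7,0,0,-1]
    - [-11.2,33.7,0,0,-1]
    - [-11.2,33.7,0,0,-1]
    - [-11.2,33.7,0,0,-1]
    - [-11.2,33.7,0,0,-1]
    - [-11.2,33.7,0,0,-1]
    - [-11.2,33.7,0,0,-1]
    - [0,0,0,0,-1]
    - [0,0,0,0,-1]

```text
time: 14.9
tool_pos: [0.4372, 0.3509, 0.1493]
tool_rot: [3.14, 0.001, -0.069]
contact_force: [-0.6, -0.9, -0.0]
opening: 0.0919
grip_force: 0.0
```

Run:
```python
from h import *
im=vision.read_camera("scene"); s=monitor.observe(); print(s['tool_pos'],s['tool_rot'])
cv2.imwrite("pics/c.png",cv2.resize(im[140:340,280:540,::-1],None,fx=3,fy=3,interpolation=cv2.INTER_CUBIC))
```

```text
[0.43772931 0.35019142 0.14955557] [ 3.14029137e+00  9.43814776e-04 -7.07351559e-02]
```

View pics/c.png

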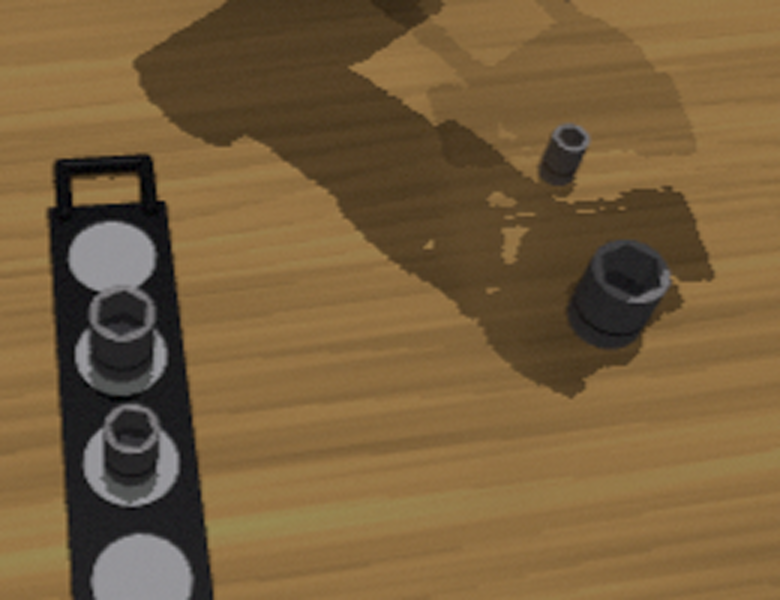

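Sockets 42 and 34 stand upright on seats 2 and 3 (crop rims at (122,313) and (131,428)). The 26 rim is at (568,137) and the 50 rim at (629,272).

Run:
```python
from h import *
f=lambda x,y:(x/3+280-.3,y/3+140-.3)
for n,p,z in((42,(122,313),.061),(34,(131,428),.055),(26,(568,137),.04),(50,(629,272),.058)): print(n,ray("scene",f(*p),z))
```

```text
42 [0.55097027 0.01381838]
34 [0.62780867 0.0075636 ]
26 [0.43979566 0.34555472]
50 [0.56595747 0.3385033 ]
```

move_arm:
  rows:
    - [0.5,0.5,-30,0,-1]
    - [0,0,-30,0,-1]
    - [0,0,-30,0,-1]
    - [0,0,-28,0,-1]
    - [0,0,-12,0,-1]
    - [0,0,-9,0,-1]
    - [0,0,-3,0,-1]
    - [0,0,0,0,-1]
    - [0,0,0,0,-0.2]
    - [0,0,0,0,0.1]
    - [0,0,0,0,0.3]
    - [0,0,0,0,0.4]

```text
time: 16.15
tool_pos: [0.4386, 0.3515, 0.0087]
tool_rot: [-3.141, -0.001, -0.071]
contact_force: [-0.6, -0.2, -0.2]
opening: 0.0646
grip_force: 0.0
```

move_arm:
  rows:
    - [0,0,0,0,0.5]
    - [0,0,0,0,1]
    - [0,0,0,0,1]
    - [0,0,0,0,1]
    - [0,0,0,0,1]
    - [0,0,0,0,1]
    - [0,0,0,0,1]
    - [0,0,0,0,1]

```text
time: 16.95
tool_pos: [0.4385, 0.3512, 0.0083]
tool_rot: [3.141, 0.0, -0.071]
contact_force: [0.2, 0.6, 0.1]
opening: 0.002
grip_force: 0.0
```

move_arm:
  rows:
    - [0,0,15,0,1]
    - [0,0,25,0,1]
    - [0,0,35,0,1]
    - [0,0,35,0,1]
    - [0,0,0,0,1]
    - [0,0,0,0,1]

```text
time: 17.55
tool_pos: [0.4387, 0.3514, 0.119]
tool_rot: [-3.141, -0.001, -0.071]
contact_force: [-0.2, 0.1, -1.1]
opening: 0.0005
grip_force: 0.0
```

The fingers closed on nothing, so I need to look.

Run:
```python
from h import *
im=vision.read_camera("scene"); im2=vision.read_camera("top")
a=cv2.resize(im[100:300,390:580,::-1],None,fx=2.0,fy=2.5,interpolation=cv2.INTER_CUBIC)
b=cv2.resize(im2[240:440,60:250,::-1],None,fx=2.0,fy=2.5,interpolation=cv2.INTER_CUBIC)
cv2.imwrite("pics/d.png",np.hstack([a,b]))
```

```text
(no output)
```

View pics/d.png

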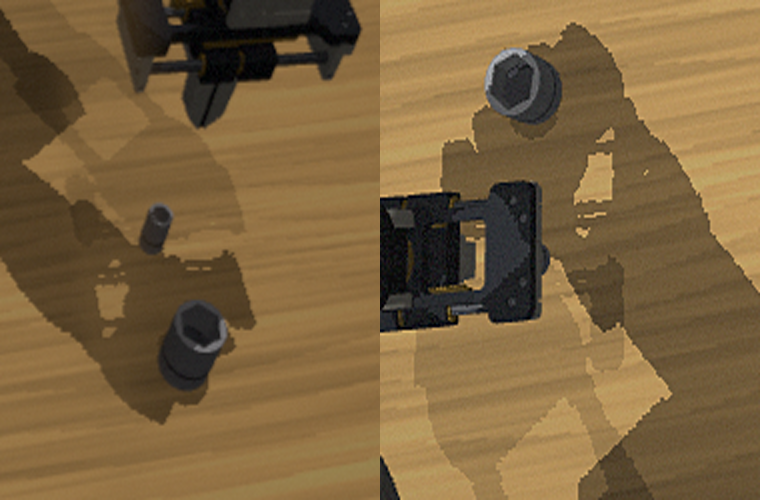

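Run:
```python
from h import *
p=monitor.observe()['tool_pos']; print(p,"tip proj",proj("scene",p),"seen 491.5,149")
im=vision.read_camera("scene")
a=cv2.resize(im[165:215,435:500,::-1],None,fx=11,fy=11,interpolation=cv2.INTER_CUBIC)
i0=cv2.imread("pics/scene0.png"); t0=cv2.imread("pics/top0.png")
b=cv2.resize(i0[165:215,435:500],None,fx=6,fy=6); c=cv2.resize(t0[320:370,100:165],None,fx=6,fy=6); 
a=cv2.resize(a,(390,300)); cv2.imwrite("pics/e.png",np.vstack([np.hstack([a,b]),np.hstack([c,0*c])]))
for q in((.4385,.351,0),(.4385,.351,.04)): print(proj("scene",q),proj("top",q))
```

```text
[0.43771761 0.35080719 0.11718351] tip proj [482.59076899 158.6779838 ] seen 491.5,149
[465.97316907 196.5334881 ] [136.99948826 344.59324779]
[471.32389723 184.60102239] [128.42602469 344.63512922]
```

View pics/e.png

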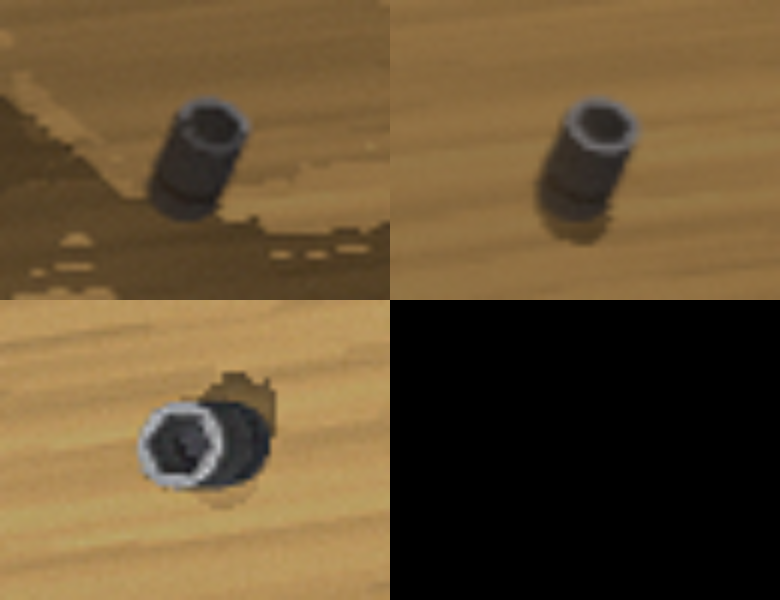

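The 26 socket hasn't moved, with its rim still at px (470.5,185.8). The shut fingertips appear at about (491,149), some 30 mm higher than the reported TCP. So the fingers closed above this socket, and I held the earlier ones only near their rims. I'll open and go down further in small steps, watching the force.

move_arm:
  rows:
    - [0,0,0,0,-1]
    - [0,0,0,0,-1]
    - [0,0,0,0,-1]
    - [0,0,0,0,-1]
    - [0,0,0,0,-1]
    - [0,0,0,0,-1]
    - [0,0,-30,0,-1]
    - [0,0,-30,0,-1]
    - [0,0,-30,0,-1]
    - [0,0,-15,0,-1]
    - [0,0,-5,0,-1]
    - [0,0,0,0,-1]

```text
time: 18.9
tool_pos: [0.4383, 0.3512, 0.008]
tool_rot: [3.141, 0.001, -0.071]
contact_force: [-0.5, 0.7, -0.6]
opening: 0.0898
grip_force: 0.0
```

move_arm:
  rows:
    - [0,0,-3,0,-1]
    - [0,0,-3,0,-1]
    - [0,0,-2,0,-1]
    - [0,0,0,0,-1]
    - [0,0,0,0,-1]

```text
time: 19.4
tool_pos: [0.4386, 0.3513, 0.0005]
tool_rot: [-3.142, -0.0, -0.071]
contact_force: [-0.5, 0.5, 0.0]
opening: 0.0912
grip_force: 0.0
```

Run:
```python
from h import *
im=vision.read_camera("scene"); print(monitor.observe()['tool_pos'])
cv2.imwrite("pics/f.png",cv2.resize(im[90:240,380:560,::-1],None,fx=4,fy=4,interpolation=cv2.INTER_CUBIC))
```

```text
[0.43859634 0.3513234  0.00054042]
```

View pics/f.png

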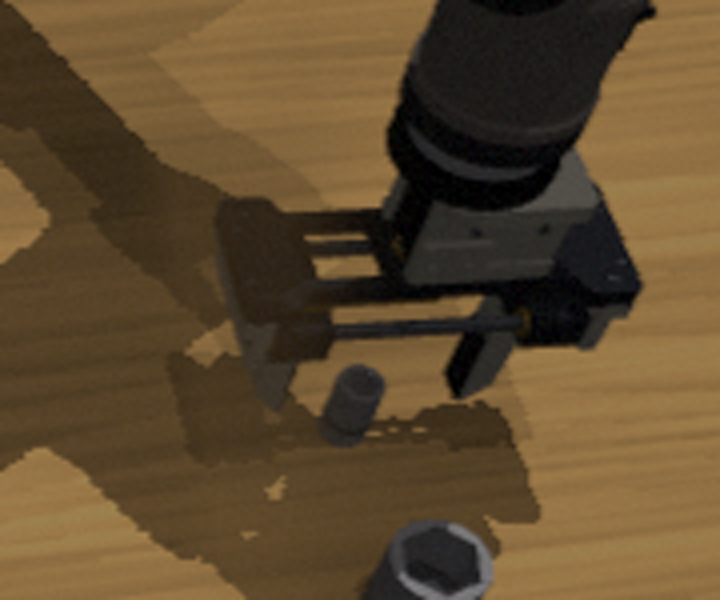

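Open fingertips are at (275,408) and (458,398) in the crop, and the socket's base is at (345,440). I need the other view to separate a height offset from an x offset.

Run:
```python
from h import *
im=vision.read_camera("top")
cv2.imwrite("pics/g.png",cv2.resize(im[270:420,40:240,::-1],None,fx=4,fy=4,interpolation=cv2.INTER_CUBIC))
for z in(0,.02,.03): print(z,ray("scene",(471.7,190.7),z))
for z in (0,.03,.066): print(z,proj("top",(.4386,.3513,z)))
```

```text
0 [0.42471877 0.36865255]
0.02 [0.43953136 0.3575564 ]
0.03 [0.44693766 0.35200832]
0 [136.83350896 344.56214638]
0.03 [130.47015341 344.59215582]
0.066 [122.24404607 344.63094996]
```

View pics/g.png

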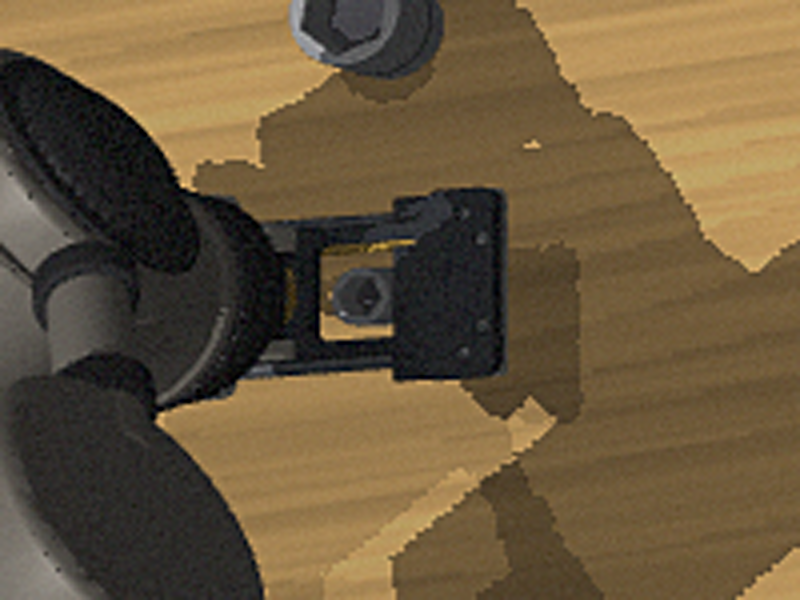

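In the top view the gripper frame straddles the socket (rows 190–380, rim at row 295), so x is right and the tips really are about 25 mm high. Going down further, carefully.

move_arm:
  rows:
    - [0,0,-3,0,-1]
    - [0,0,-3,0,-1]
    - [0,0,-2,0,-1]
    - [0,0,0,0,-1]
    - [0,0,0,0,-1]

```text
time: 20.0
tool_pos: [0.4384, 0.3512, -0.0078]
tool_rot: [3.141, 0.0, -0.071]
contact_force: [-0.2, -0.7, 0.9]
opening: 0.0917
grip_force: 0.0
```

move_arm:
  rows:
    - [0,0,-2,0,-1]
    - [0,0,-2,0,-1]
    - [0,0,-2,0,-1]
    - [0,0,0,0,-1]
    - [0,0,0,0,-1]

```text
time: 20.5
tool_pos: [0.4384, 0.3513, -0.0137]
tool_rot: [3.141, 0.0, -0.071]
contact_force: [0.4, -0.1, 0.1]
opening: 0.092
grip_force: 0.0
```

No contact even at −14 mm, which confirms the offset. Closing here.

move_arm:
  rows:
    - [0,0,-2,0,-1]
    - [0,0,-2,0,-1]
    - [0,0,0,0,-0.2]
    - [0,0,0,0,0.1]
    - [0,0,0,0,0.3]
    - [0,0,0,0,0.4]
    - [0,0,0,0,0.5]
    - [0,0,0,0,1]
    - [0,0,0,0,1]
    - [0,0,0,0,1]
    - [0,0,0,0,1]
    - [0,0,0,0,1]

```text
time: 21.7
tool_pos: [0.4384, 0.3512, -0.0176]
tool_rot: [3.141, 0.0, -0.071]
contact_force: [0.6, -1.1, 0.5]
opening: 0.0252
grip_force: 25.0
```

move_arm:
  rows:
    - [0,0,15,0,1]
    - [0,0,25,0,1]
    - [0,0,35,0,1]
    - [0,0,35,0,1]
    - [0,0,0,0,1]
    - [0,0,0,0,1]

```text
time: 22.3
tool_pos: [0.4386, 0.3514, 0.0927]
tool_rot: [-3.141, -0.001, -0.071]
contact_force: [0.2, 0.4, -0.9]
opening: 0.0249
grip_force: 25.0
```

move_arm:
  rows:
    - [24.2,-31.7,0,0,1]
    - [24.2,-31.7,0,0,1]
    - [24.2,-31.7,0,0,1]
    - [24.2,-31.7,0,0,1]
    - [24.2,-31.7,0,0,1]
    - [24.2,-31.7,0,0,1]
    - [24.2,-31.7,0,0,1]
    - [24.2,-31.7,0,0,1]
    - [24.2,-31.7,0,0,1]
    - [24.2,-31.7,0,0,1]
    - [24.2,-31.7,0,0,1]

```text
time: 23.4
tool_pos: [0.7043, 0.0012, 0.0896]
tool_rot: [-3.141, 0.004, -0.071]
contact_force: [0.8, -0.0, -1.1]
opening: 0.0254
grip_force: 25.0
```

move_arm:
  rows:
    - [0,0,0,0,1]
    - [0,0,0,0,1]
    - [0,0,0,0,1]

```text
time: 23.7
tool_pos: [0.7034, 0.0037, 0.0908]
tool_rot: [-3.141, 0.003, -0.07]
contact_force: [0.3, -0.3, -0.6]
opening: 0.0251
grip_force: 25.0
```

Run:
```python
from h import *
im=vision.read_camera("scene"); s=monitor.observe();print(s['tool_pos'])
cv2.imwrite("pics/i.png",cv2.resize(im[190:380,230:430,::-1],None,fx=3,fy=3,interpolation=cv2.INTER_CUBIC))
p=s['tool_pos']; print((proj("scene",(p[0],p[1],p[2]+.0175+.04))-[230,190])*3)
```

```text
[0.70357933 0.00394593 0.09133697]
[298.16308373 323.99769304]
```

View pics/i.png

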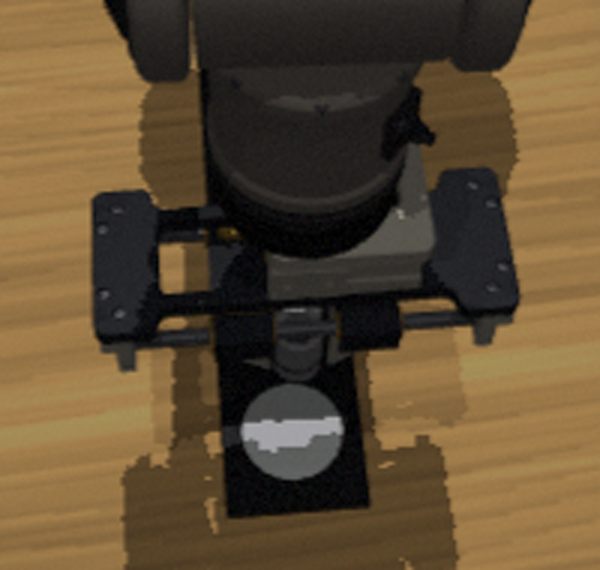

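Socket 26 is held upright at about (298,340) in the crop, above seat 4. Lowering.

move_arm:
  rows:
    - [0.5,-0.5,-25,0,1]
    - [0,0,-30,0,1]
    - [0,0,-25,0,1]
    - [0,0,-12,0,1]
    - [0,0,-5,0,1]
    - [0,0,-2,0,1]
    - [0,0,0,0,1]
    - [0,0,0,0,1]
    - [0,0,0,0,1]

```text
time: 24.65
tool_pos: [0.7058, 0.002, -0.0055]
tool_rot: [3.141, -0.002, -0.071]
contact_force: [0.0, -0.7, -1.5]
opening: 0.0254
grip_force: 25.0
```

move_arm:
  rows:
    - [0,0,-0.5,0,1]
    - [0,0,0,0,1]
    - [0,0,0,0,1]

```text
time: 24.95
tool_pos: [0.7052, 0.002, -0.0071]
tool_rot: [3.142, -0.0, -0.071]
contact_force: [-1.0, 0.5, -0.1]
opening: 0.025
grip_force: 25.0
```

move_arm:
  rows:
    - [0,0,-1,0,1]
    - [0,0,0,0,1]
    - [0,0,0,0,0.4]
    - [0,0,0,0,0.2]
    - [0,0,0,0,-0.2]
    - [0,0,0,0,-1]
    - [0,0,0,0,-1]
    - [0,0,0,0,-1]
    - [0,0,0,0,-1]

```text
time: 25.85
tool_pos: [0.7052, 0.002, -0.0082]
tool_rot: [3.142, 0.0, -0.071]
contact_force: [-0.4, -0.5, -0.0]
opening: 0.0714
grip_force: 0.0
```

move_arm:
  rows:
    - [0,0,20,0,-1]
    - [0,0,40,0,-1]
    - [0,0,40,0,-1]
    - [0,0,40,0,-1]
    - [0,0,18,0,-1]
    - [0,0,0,0,-1]
    - [0,0,0,0,-1]

```text
time: 26.55
tool_pos: [0.7048, 0.0021, 0.149]
tool_rot: [3.142, 0.001, -0.071]
contact_force: [-0.1, 0.0, -0.8]
opening: 0.0919
grip_force: 0.0
```

move_arm:
  rows:
    - [-14,33.9,0,0,-1]
    - [-14,33.9,0,0,-1]
    - [-14,33.9,0,0,-1]
    - [-14,33.9,0,0,-1]
    - [-14,33.9,0,0,-1]
    - [-14,33.9,0,0,-1]
    - [-14,33.9,0,0,-1]
    - [-14,33.9,0,0,-1]
    - [-14,33.9,0,0,-1]
    - [-14,33.9,0,0,-1]
    - [0,0,0,0,-1]
    - [0,0,0,0,-1]

```text
time: 27.75
tool_pos: [0.5638, 0.3413, 0.1475]
tool_rot: [3.139, 0.003, -0.069]
contact_force: [0.9, 0.0, 0.4]
opening: 0.0917
grip_force: 0.0
```

Run:
```python
from h import *
im=vision.read_camera("scene"); s=monitor.observe();print(s['tool_pos'])
cv2.imwrite("pics/j.png",cv2.resize(im[180:380,280:520,::-1],None,fx=3,fy=3,interpolation=cv2.INTER_CUBIC))
```

```text
[0.56451436 0.34043434 0.14789128]
```

View pics/j.png

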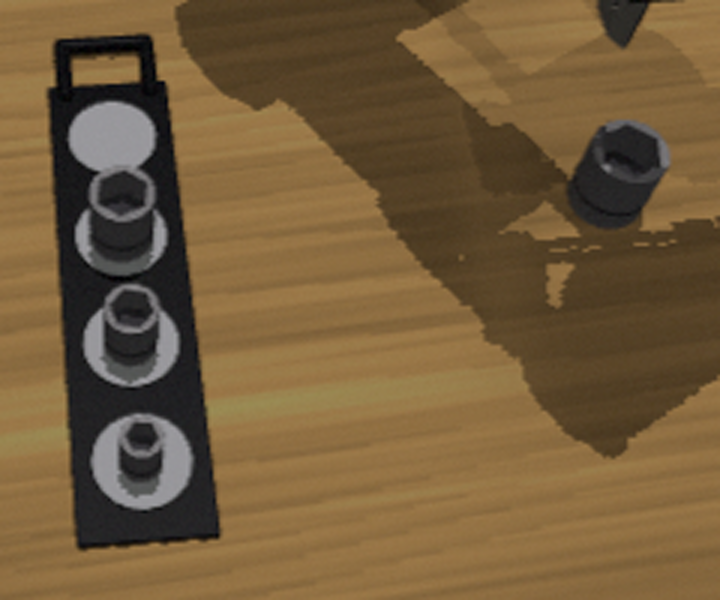

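Socket 26 stands on seat 4, rim at (141,437) in the crop, and 50 is undisturbed with its rim at (630,152). Picking 50 now.

move_arm:
  rows:
    - [0.5,0.5,-30,0,-1]
    - [0,0,-30,0,-1]
    - [0,0,-30,0,-1]
    - [0,0,-20,0,-1]
    - [0,0,-15,0,-1]
    - [0,0,-10,0,-1]
    - [0,0,-8,0,-1]
    - [0,0,-3,0,-1]
    - [0,0,0,0,-1]
    - [0,0,0,0,-1]

```text
time: 28.8
tool_pos: [0.5662, 0.3419, 0.0047]
tool_rot: [-3.141, -0.001, -0.071]
contact_force: [-0.4, -0.5, -0.2]
opening: 0.0919
grip_force: 0.0
```

move_arm:
  rows:
    - [0,0,0,0,-0.3]
    - [0,0,0,0,-0.2]
    - [0,0,0,0,-0.1]
    - [0,0,0,0,0.0]
    - [0,0,0,0,1]
    - [0,0,0,0,1]
    - [0,0,0,0,1]
    - [0,0,0,0,1]
    - [0,0,0,0,1]
    - [0,0,0,0,1]
  newtons: 30

```text
time: 29.8
tool_pos: [0.5657, 0.3414, 0.0039]
tool_rot: [3.141, 0.0, -0.071]
contact_force: [-0.0, -1.4, 0.1]
opening: 0.0495
grip_force: 30.0
```

move_arm:
  rows:
    - [0,0,15,0,1]
    - [0,0,25,0,1]
    - [0,0,35,0,1]
    - [0,0,40,0,1]
    - [0,0,0,0,1]
    - [0,0,0,0,1]

```text
time: 30.4
tool_pos: [0.5656, 0.3418, 0.1194]
tool_rot: [-3.141, -0.001, -0.071]
contact_force: [-0.2, -0.4, -5.7]
opening: 0.0494
grip_force: 30.0
```

move_arm:
  rows:
    - [-9.4,-32.2,0,0,1]
    - [-9.4,-32.2,0,0,1]
    - [-9.4,-32.2,0,0,1]
    - [-9.4,-32.2,0,0,1]
    - [-9.4,-32.2,0,0,1]
    - [-9.4,-32.2,0,0,1]
    - [-9.4,-32.2,0,0,1]
    - [-9.4,-32.2,0,0,1]
    - [-9.4,-32.2,0,0,1]
    - [-9.4,-32.2,0,0,1]
    - [0,0,0,0,1]
    - [0,0,0,0,1]

```text
time: 31.6
tool_pos: [0.4704, 0.0194, 0.1174]
tool_rot: [-3.141, 0.003, -0.073]
contact_force: [0.3, -0.6, -4.9]
opening: 0.0495
grip_force: 30.0
```

move_arm:
  rows:
    - [0,0,0,0,1]
    - [0,0,-25,0,1]
    - [0,0,-25,0,1]
    - [0,0,-20,0,1]
    - [0,0,0,0,1]
    - [0,0,0,0,1]

```text
time: 32.2
tool_pos: [0.4718, 0.0203, 0.0488]
tool_rot: [-3.142, 0.001, -0.07]
contact_force: [1.1, 0.0, -4.1]
opening: 0.0498
grip_force: 30.0
```

move_arm:
  rows:
    - [0,0,-15,0,1]
    - [0,0,-12,0,1]
    - [0,0,-5,0,1]
    - [0,0,-2.5,0,1]
    - [0,0,-1,0,1]
    - [0,0,0,0,1]
    - [0,0,0,0,1]
    - [0,0,0,0,1]

```text
time: 33.0
tool_pos: [0.472, 0.0195, 0.0137]
tool_rot: [3.141, -0.001, -0.071]
contact_force: [0.2, -0.2, -5.6]
opening: 0.0495
grip_force: 30.0
```

move_arm:
  rows:
    - [0,0,0,0,-0.1]
    - [0,0,0,0,-0.2]
    - [0,0,0,0,-0.5]
    - [0,0,0,0,-1]
    - [0,0,0,0,-1]
    - [0,0,0,0,-1]
    - [0,0,0,0,-1]

```text
time: 33.7
tool_pos: [0.4717, 0.0196, 0.0134]
tool_rot: [3.141, -0.0, -0.071]
contact_force: [-0.5, 0.9, -0.7]
opening: 0.0895
grip_force: 0.0
```

move_arm:
  rows:
    - [0,0,20,0,-1]
    - [0,0,40,0,-1]
    - [0,0,40,0,-1]
    - [0,0,40,0,-1]
    - [0,0,0,0,-1]
    - [-5,-40,0,0,-1]
    - [-5,-40,0,0,-1]
    - [-5,-40,0,0,-1]
    - [-5,-40,0,0,-1]
    - [-5,-40,0,0,-1]
    - [-5,-40,0,0,-1]
    - [0,0,0,0,-1]

```text
time: 34.9
tool_pos: [0.4409, -0.2245, 0.1524]
tool_rot: [3.14, 0.001, -0.076]
contact_force: [0.1, 0.5, -0.1]
opening: 0.0917
grip_force: 0.0
```

Run:
```python
from h import *
a=vision.read_camera("scene")[190:350,270:380,::-1]; b=vision.read_camera("top")[160:350,250:370,::-1]
f=lambda x:cv2.resize(x,None,fx=3,fy=3,interpolation=cv2.INTER_CUBIC)
a,b=f(a),f(b); o=np.zeros((570,690,3),np.uint8); o[:480,:330]=a; o[:570,330:]=b; cv2.imwrite("pics/k.png",o)
```

```text
(no output)
```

View pics/k.png

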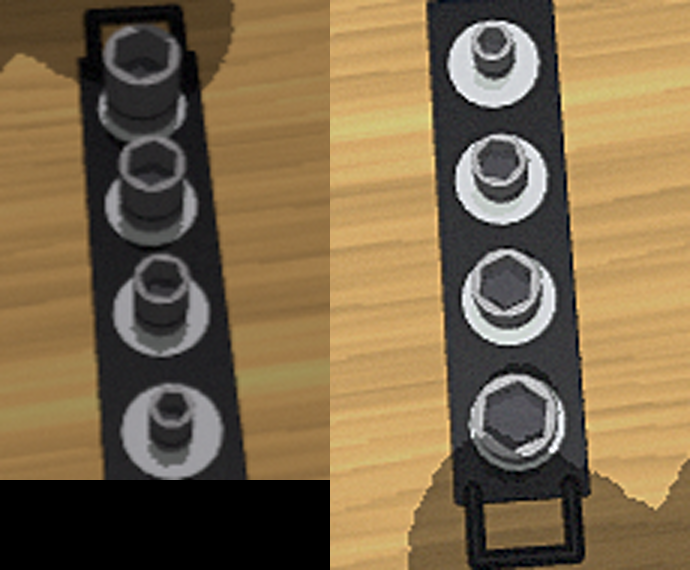

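All four stand upright and in order; top-view crop rims are 26 (492,40), 34 (500,158), 42 (507,281) and 50 (514,413).

Run:
```python
from h import *
from cell import workorder
T={26:((492,40),.049,(.7053,.0027)),34:((500,158),.055,(.6275,.0085)),42:((507,281),.061,(.55,.014)),50:((514,413),.067,(.472,.0195))}
ok=True
for k,(p,z,s) in T.items():
    r=ray("top",((p[0]-330)/3+250-.3,p[1]/3+160-.3),z); d=np.linalg.norm(r-s); ok&=d<.007; print(k,r.round(4),round(d,4))
if ok: print(workorder.hand_in())
```

```text
26 [0.7066 0.002 ] 0.0015
34 [0.6285 0.0074] 0.0015
42 [0.5511 0.0135] 0.0012
50 [0.4722 0.0201] 0.0006
the job is handed in; nothing more can be done
None
```

I handed the job in with all four sockets upright and released on their seats, widest by the handle, each within about 2 mm of its seat centre in the top camera and at about 35 s of the 106 s limit; the judge's result was not shown.

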